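# Index the test turntable and probe the next coil board with sprung measuring tweezers

## Task

Turn the indexing table one stop anticlockwise (seen from above; it has a bar knob) and let go of it, so that the next coil board comes to the yellow pointer. Then take the measuring tweezers out of their dock, squeeze them until the tips stand as far apart as the middles of that board's two gold lands, and rest both tips gently on the middles of those lands. Finish while holding them there, squeezed, with the gap steady for the reading; keep the boards in their nests and the other things on the bench where they are.

Things in the scene. Friction and masses are not known exactly. Their poses are not given: they have to be found in the camera images.
- turntable: round grey fixed base (200 mm across, 34 mm high) of the indexing table; origin at the centre of its underside, z up. A yellow pointer on a tongue at its -x side, roughly towards the robot, marks the test position. At the start boards lie in three nests: at the pointer (already tested), in the next to come (120 degrees from the base's +x towards +y) and in the one after (60 degrees)
- disc (a joint): angle of the aluminium disc (190 mm across, top 46 mm above the bench, six nests 65 mm from the axis, each with three pins 7 mm high): 0 rad at the start, positive anticlockwise seen from above. A sprung roller makes a stop every 60 degrees (1.047 rad); let go within 20 degrees of a stop, it falls into it by itself. It takes about 0.25 N m to leave a stop
- knob_grip (a point): centre of the black bar knob on the disc's axis, 78 mm above the bench. The bar is 64 mm long (this point's x axis), 14 mm wide and 24 mm high, on a stem of 12 mm diameter, its underside 20 mm above the disc (hub at the stem's foot: 32 mm across, 7 mm high). It turns with the disc; at the start it points 30 degrees clockwise of the base's x axis
- station (a point): test position: where a board's centre stands when its nest is at the pointer, level with the boards' top (50 mm above the bench), 65 mm from the axis on the base's -x side; its x axis points from here to the disc's axis
- coil_a: round black coil board, 42 mm across, 4 mm thick, 18 g, loose in its nest with 1 mm play; copper coil and two gold lands (8 mm along x, 5 mm along y), their middles 10 mm apart. Origin at the centre of its underside, z up; lands on top at x = -12, y = +-5 mm. Any of the three boards may be the next one; at the pointer its x axis points roughly to the disc's axis
- coil_b: round black coil board, 42 mm across, 4 mm thick, 18 g, loose in its nest with 1 mm play; copper coil and two gold lands (8 mm along x, 5 mm along y), their middles 14 mm apart. Origin at the centre of its underside, z up; lands on top at x = -12, y = +-7 mm. Any of the three boards may be the next one; at the pointer its x axis points roughly to the disc's axis
- coil_c: round black coil board, 42 mm across, 4 mm thick, 18 g, loose in its nest with 1 mm play; copper coil and two gold lands (8 mm along x, 5 mm along y), their middles 18 mm apart. Origin at the centre of its underside, z up; lands on top at x = -12, y = +-9 mm. Any of the three boards may be the next one; at the pointer its x axis points roughly to the disc's axis
- coil_a_land_l (a point): middle of one gold land of coil_a, on its top face (the left of the two seen along the board's +x); land 8 mm x 5 mm; its neighbour's middle is 10 mm away
- coil_a_land_r (a point): middle of one gold land of coil_a, on its top face (the right of the two seen along the board's +x); land 8 mm x 5 mm; its neighbour's middle is 10 mm away
- coil_b_land_l (a point): middle of one gold land of coil_b, on its top face (the left of the two seen along the board's +x); land 8 mm x 5 mm; its neighbour's middle is 14 mm away
- coil_b_land_r (a point): middle of one gold land of coil_b, on its top face (the right of the two seen along the board's +x); land 8 mm x 5 mm; its neighbour's middle is 14 mm away
- coil_c_land_l (a point): middle of one gold land of coil_c, on its top face (the left of the two seen along the board's +x); land 8 mm x 5 mm; its neighbour's middle is 18 mm away
- coil_c_land_r (a point): middle of one gold land of coil_c, on its top face (the right of the two seen along the board's +x); land 8 mm x 5 mm; its neighbour's middle is 18 mm away
- dock: white charging dock, fixed: 80 mm long (x), 44 mm wide, side walls up to 51 mm above the bench; origin at the centre of its underside. The tweezers' housing lies in its open-topped channel (26 mm wide, floor 43 mm up, walls 8 mm high); the blades stick out freely to the dock's +x
- tweezers: sprung measuring tweezers, 137 mm, 46 g, level in the dock. Origin midway between the blade hinges, at half the blades' height; x to the tips, z up. Dark blue housing with screen: x -50 to 20 mm, 22 mm wide. Two blue blades, 14 mm high (z -7 to 7), 6 mm thick, finger grips at x 27 to 56 mm (middle 41); then steel tips bent 45 degrees down, ending 87 mm ahead of and 30 mm below the origin
- blade_l (a joint): closing angle of the left blade (rad), mirrored by the right: 0 sprung open, 0.15 almost shut. Gap between tip centres = 27 mm - 174 mm per rad. Outside width at the middle of the grips: 27 mm open, 23 at tip gap 18, 21 at gap 14, 19 at gap 10. Squeezed there the spring pushes back with about 5 N a side at first, 7 at gap 18, 9.5 at 14, 11 at 10
- tip_l (a point): lowest point of the left tip (round, 3 mm across)
- tip_r (a point): lowest point of the right tip (round, 3 mm across)
- parts_box: bystander: black open parts box with compartments, 85 x 120 x 32 mm, origin under its centre
- screwdriver: bystander: blue screwdriver, 160 mm, lying on the bench
- logic_board: bystander: black L-shaped circuit board, about 90 x 130 mm, up to 9 mm high, lying beyond the turntable
Not all that is in view belongs to the job. Of the things like the tweezers, leave any that is green or orange; of the rest the smaller one is meant.

How it is judged:
By the outcome, as a careful person would: the job done as asked, in the order asked, and still so for the second after the job is handed in, while the arm keeps its last pose, push and grip.
It also fails if it takes over 56 s, if anything falls off the work surface, if the arm or the gripper's body presses on something with over 40 N, if the wrist force passes 120 N, or if a joint passes its speed limit or range.

## Robot

A 6-joint arm with a two-finger parallel gripper is mounted at the origin on the work surface. World frame = base frame: x ahead of the robot, y to its left, z up, the work surface at z = 0. Lengths are in m, angles in rad, forces in N, time in s.
With the tool pointing down it reaches from about 0.35 to 0.85 m from the base axis. Payload 8.1 kg.
Tool frame: the origin (TCP) lies on the mounting face of the last link; the fingertips stand 186 mm ahead of it and the grasp point (between the pads) lies 167 mm ahead of it; z points along the fingers, y is the line along which they close (so a half turn about z gives the same grasp; the last joint's range is limited). The gripper opens to 93 mm and grips with 3 to 60 N. Pads are 15 mm wide; open, the fingers measure 128 mm over their backs; the gripper's body (75 mm by 188 mm) begins 65 mm behind the grasp point.
Start: joints at [1.248, 0.13, 1.488, -0, 1.523, -0.085], TCP at [0.141, 0.583, 0.405] pointing down, gripper open.
Joint ranges: [-2.96, 2.96], [-0.89, 2.26], [0.02, 2.5], [-1.34, 4.48], [0, 2.73], [-2.66, 2.66]. Speed limits (rad/s): [2.39, 2.39, 2.79, 3.14, 3.14, 3.14].

## Interface

Orientations are given as a rotation vector (axis times angle).
In Python, from plant import read_state, read_camera, camera_params, close_job gives the robot as it stands. The module is installed in compiled form; this text tells all that it offers.
- The arm moves only by the tool servo_tool, never from a script. Its argument "increments" is a list of rows, each an object with "slide": the shift along the tool's x, y, z in mm, a list of three; "dr": the turn, a rotation vector about the tool's x, y, z in rad, a list of three; "jaw": the closure, from 0 (fully open) to 1 (shut). In form: [{"slide": [x, y, z], "dr": [ax, ay, az], "jaw": jaw}, ...]. A call has 1 to 20 rows; each row is the pose to reach, as a shift and turn from the pose commanded when the call began, along the tool's axes at that moment; what a row does not reach only later rows make up. A row lasts 1/10 s, in which the tool goes at most 50 mm and 8.59 degrees, less where a joint would pass 70% of its speed; a pose out of reach is approached as far as the arm can. A call with a gripper value outside its range is refused whole. The fingers move at their own pace and stop on an object; "force" is the grip in N (left out, the last holds). Time passes only in rows, so rows that repeat a pose let the fingers close. It gives the time, the measured TCP pose, the force, the opening and the grip force at its end, in the units of the state.
- read_state(): the state, without advancing time (a new reading comes with each control period).
- read_camera(name): name is "scene" or "top" or "wrist"; returns (picture, depth): 400x640x3 uint8, red, green, blue; 400x640 float32, m along the optical axis (not along the pixel's ray), 0 where there is no reading.
- camera_params(name): a dict with "fx", "fy", "cx", "cy" (pixels), "rvec" (rotation vector, rad) and "tvec" (3), from world to camera coordinates, as OpenCV has them. Camera axes: x right, y down, z forward; pixel columns grow to the right and rows downward; lengths in m; the calibration is good to about 2 mm. A picture is of the moment at which its call begins: read the wrist's pose just before it. camera_params takes no time and is no camera call; for the wrist camera it gives the pose at the moment of the call.
- close_job(): hands the job in; it is judged then, once.
The state is a dict: "t": time; "q": joint angles; "dq": joint speeds; "joint_torque": joint torques, N m; "tool_pos": TCP position; "orientation": TCP orientation; "force": force on the tool from outside, world axes, zero at the start; "wrist_torque": the same for the moment, N m; "opening": finger opening in m; "gripper_force": force on a finger pad.
Only numpy, scipy, OpenCV 4.12 (cv2) and the standard library are available. Lean on these libraries where they do the work, as an engineer would, in place of code of your own. Each camera call takes 0.05 s, during which the arm holds its last target. There are 200 camera calls.

## Working session

There is one attempt and no reset: what is moved stays moved. The work goes in short steps, Python scripts to look and compute and a tool call to move; the robot and the scene stay as the last step left them, time stands still between calls to the robot, and variables do not carry over. Pictures are saved under pics/ and viewed, at most 10 in all, crops included, and the job is handed in when it is done.

Besides the shell and the picture viewer there is one more tool, called after "Call:" as name(argument=value, ...), one argument or row to a line, values as JSON. servo_tool: Moves the arm, as the interface text tells. Its arguments: {"type":"object","properties":{"increments":{"type":"array"},"force":{"type":"number"}},"required":["increments"]}

```bash
mkdir -p pics
cat > h.py <<'E'
import numpy as np, cv2
from scipy.spatial.transform import Rotation as R
from plant import *
def cam(n):
    p=camera_params(n); im,d=read_camera(n); return p,im,d
def w(p,u,v,d):
    c=np.array([(u-p['cx'])/p['fx']*d,(v-p['cy'])/p['fy']*d,d])
    return R.from_rotvec(p['rvec']).inv().apply(c-np.array(p['tvec']))
def proj(p,X):
    c=R.from_rotvec(p['rvec']).apply(X)+np.array(p['tvec']); c=np.atleast_2d(c)
    return np.c_[c[:,0]/c[:,2]*p['fx']+p['cx'],c[:,1]/c[:,2]*p['fy']+p['cy']]
def plane(p,u,v,z):
    Ri=R.from_rotvec(p['rvec']).inv(); o=Ri.apply(-np.array(p['tvec'])); r=Ri.apply([(u-p['cx'])/p['fx'],(v-p['cy'])/p['fy'],1])
    return o+r*(z-o[2])/r[2]
def save(n,im): cv2.imwrite('pics/'+n,cv2.cvtColor(im,cv2.COLOR_RGB2BGR))
E
python3 - <<'E'
from h import *
import pickle
out={}
for n in ['top','scene','wrist']:
    out[n]=cam(n); save(n+'0.png',out[n][1])
    p=out[n][0]; Ri=R.from_rotvec(p['rvec']).inv(); print(n,p['fx'],Ri.apply(-np.array(p['tvec'])).round(3),Ri.apply([0,0,1]).round(2))
pickle.dump(out,open('o.pkl','wb')); print(read_state())
E
```

```text
top 361.8973339601253 [ 0.357 -0.074  1.068] [ 0.19 -0.01 -0.98]
scene 366.0475081609045 [0.896 0.249 0.785] [-0.43 -0.37 -0.83]
wrist 323.15781092854075 [0.078 0.599 0.384] [ 0.23 -0.06 -0.97]
{'t': 0.15, 'q': array([ 1.24760771e+00,  1.30982734e-01,  1.48899861e+00, -9.32777412e-06,
        1.52301959e+00, -8.54068627e-02]), 'dq': array([-0.00153151, -0.00493768, -0.00207237,  0.00049023, -0.00045509,
       -0.00106231]), 'joint_torque': array([ 2.13515109e-04, -5.60472465e+01, -4.92334414e+01,  7.68853258e-02,
        3.03561136e-02, -1.25601073e-04]), 'tool_pos': array([0.14125804, 0.58295913, 0.40394797]), 'orientation': array([-3.72593807e-01, -3.11914023e+00,  2.16889451e-03]), 'force': array([-0.51103675, -0.32208818, -0.87439313]), 'wrist_torque': array([-0.02259914, -0.05556592,  0.02728327]), 'gripper_force': 0.0, 'opening': 0.09298564079114836}
```

View pics/top0.png

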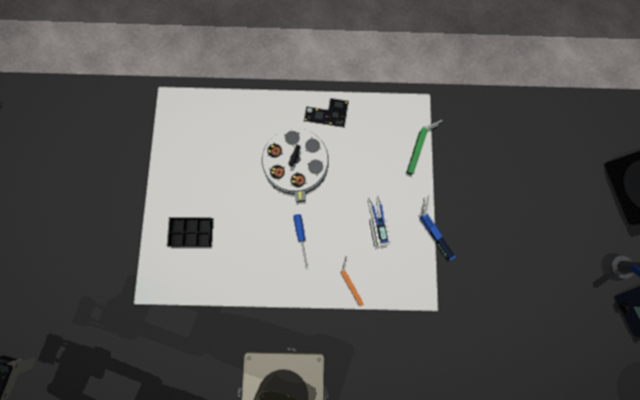

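Run:
```python
from h import *
import pickle
o=pickle.load(open('o.pkl','rb')); p,im,d=o['top']
for n,u,v,z in [('knob',295,156,.09),('disc',295.5,160,.046),('ptr',300,197,.034),('dock',380,222,.051),('tips',376,199,.04),('blue',437,235,.02)]:
    print(n,plane(p,u,v,z).round(3),w(p,u,v,d[int(v),int(u)]).round(3))
ps,ims,ds=o['scene']
a=cv2.resize(im[180:270,340:470],None,fx=3.07,fy=3.07,interpolation=cv2.INTER_CUBIC)
b=cv2.resize(im[120:210,250:345],None,fx=3.07,fy=3.07,interpolation=cv2.INTER_CUBIC)
c=ims
h=np.zeros((600,800,3),np.uint8); h[:a.shape[0],:a.shape[1]]=a[:, :400]; x=b[:,:390]; h[:x.shape[0],405:405+x.shape[1]]=x
s=cv2.resize(c,None,fx=.5,fy=.5); h[290:490,:320]=s
u,v=proj(ps,np.array([.4,-.28,.05]))[0].astype(int); print(u,v)
u=np.clip(u,75,565);v=np.clip(v,50,350)
h[290:590,325:775]=cv2.resize(c[v-50:v+50,u-75:u+75],(450,300),interpolation=cv2.INTER_CUBIC)
save('m1.png',h)
```

```text
knob [ 0.648 -0.017  0.09 ] [ 0.648 -0.017  0.089]
disc [ 0.649 -0.016  0.046] [ 0.642 -0.018  0.07 ]
ptr [ 0.542 -0.032  0.034] [ 0.541 -0.033  0.037]
dock [ 0.473 -0.261  0.051] [ 0.472 -0.26   0.055]
tips [ 0.54  -0.252  0.04 ] [ 0.547 -0.259 -0.001]
blue [ 0.442 -0.432  0.02 ] [ 0.441 -0.428  0.03 ]
300 133
```

View pics/m1.png

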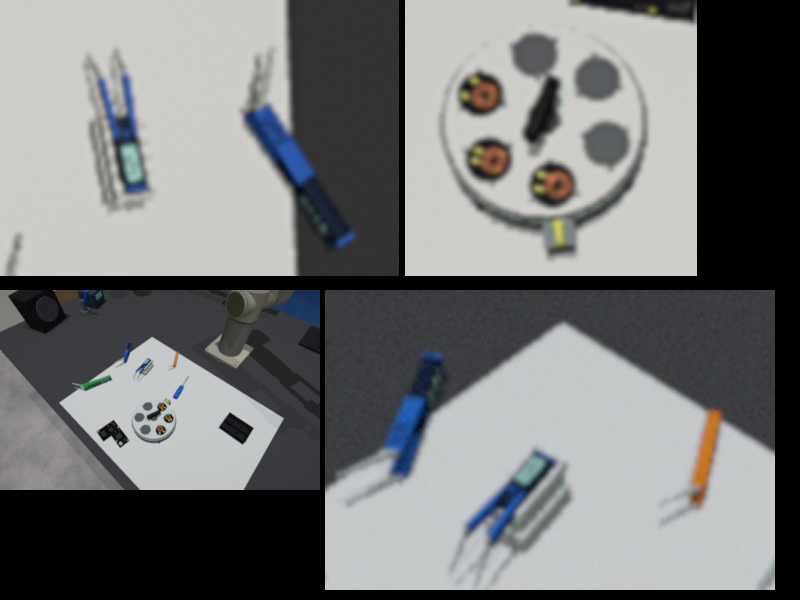

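The four tweezer-like things are green (417,150), orange (351,285), a large blue one (437,235) and a small blue one in the white dock (380,220). The crop confirms that the docked one is meant: it is not green or orange, and it is the smaller of the two blue ones. The next board lies at (277,172). I'll move above the knob while turning the wrist.

Call:
servo_tool(
  increments=[
    {"slide": [-20,-15,0],"dr": [0,0,0.08],"jaw": 0},
    {"slide": [-635,-463,0],"dr": [0,0,1.64],"jaw": 0},
    {"slide": [-635,-463,0],"dr": [0,0,1.64],"jaw": 0},
    {"slide": [-635,-463,0],"dr": [0,0,1.64],"jaw": 0},
    {"slide": [-635,-463,0],"dr": [0,0,1.64],"jaw": 0},
    {"slide": [-635,-463,0],"dr": [0,0,1.64],"jaw": 0},
    {"slide": [-635,-463,0],"dr": [0,0,1.64],"jaw": 0},
    {"slide": [-635,-463,0],"dr": [0,0,1.64],"jaw": 0},
    {"slide": [-635,-463,0],"dr": [0,0,1.64],"jaw": 0},
    {"slide": [-635,-463,0],"dr": [0,0,1.64],"jaw": 0},
    {"slide": [-635,-463,0],"dr": [0,0,1.64],"jaw": 0},
    {"slide": [-635,-463,0],"dr": [0,0,1.64],"jaw": 0},
    {"slide": [-635,-463,0],"dr": [0,0,1.64],"jaw": 0},
    {"slide": [-635,-463,0],"dr": [0,0,1.64],"jaw": 0},
    {"slide": [-635,-463,0],"dr": [0,0,1.64],"jaw": 0},
    {"slide": [-635,-463,0],"dr": [0,0,1.64],"jaw": 0},
    {"slide": [-635,-463,0],"dr": [0,0,1.64],"jaw": 0},
    {"slide": [-635,-463,0],"dr": [0,0,1.64],"jaw": 0},
    {"slide": [-635,-463,0],"dr": [0,0,1.64],"jaw": 0},
    {"slide": [-635,-463,0],"dr": [0,0,1.64],"jaw": 0},
  ],
)

```text
t: 2.15
tool_pos: [0.6487, -0.0149, 0.4049]
orientation: [-2.533, -1.857, -0.0]
force: [0.2, 1.3, -0.8]
opening: 0.0928
gripper_force: 0.0
```

Call:
servo_tool(
  increments=[
    {"slide": [0,0,0],"dr": [0,0,0.07],"jaw": 0},
    {"slide": [0,0,0],"dr": [0,0,1.64],"jaw": 0},
    {"slide": [0,0,0],"dr": [0,0,1.64],"jaw": 0},
    {"slide": [0,0,0],"dr": [0,0,1.64],"jaw": 0},
    {"slide": [0,0,0],"dr": [0,0,1.64],"jaw": 0},
    {"slide": [0,0,0],"dr": [0,0,1.64],"jaw": 0},
    {"slide": [0,0,0],"dr": [0,0,1.64],"jaw": 0},
    {"slide": [0,0,0],"dr": [0,0,1.64],"jaw": 0},
    {"slide": [0,0,0],"dr": [0,0,1.64],"jaw": 0},
    {"slide": [0,0,0],"dr": [0,0,1.64],"jaw": 0},
    {"slide": [0,0,0],"dr": [0,0,1.64],"jaw": 0},
    {"slide": [0,0,0],"dr": [0,0,1.64],"jaw": 0},
    {"slide": [0,0,0],"dr": [0,0,1.64],"jaw": 0},
    {"slide": [0,0,0],"dr": [0,0,1.64],"jaw": 0},
    {"slide": [0,0,0],"dr": [0,0,1.64],"jaw": 0},
  ],
)

```text
t: 3.65
tool_pos: [0.6491, -0.0158, 0.405]
orientation: [-3.087, 0.583, -0.0]
force: [0.0, 0.3, 0.2]
opening: 0.0931
gripper_force: 0.0
```

Run:
```python
from h import *
import pickle
s=read_state(); o=cam('wrist'); pickle.dump((s,o),open('w1.pkl','wb')); p,im,d=o
save('w1.png',im); X=R.from_rotvec(s['orientation']).as_matrix(); print(s['tool_pos'],np.degrees(np.arctan2(X[1,0],X[0,0])),X[:,2])
g=np.indices(d.shape)[::-1].reshape(2,-1).T
P=np.array([(g[:,0]-p['cx'])/p['fx']*d.ravel(),(g[:,1]-p['cy'])/p['fy']*d.ravel(),d.ravel()]).T
W=R.from_rotvec(p['rvec']).inv().apply(P-np.array(p['tvec']))
m=(W[:,2]>.084)&(W[:,2]<.094)&(np.hypot(W[:,0]-.649,W[:,1]+.016)<.05)
K=W[m][:,:2].astype(np.float32); print('knob',m.sum(),cv2.minAreaRect(K),W[m][:,2].mean())
m=(W[:,2]>.042)&(W[:,2]<.049)&(np.hypot(W[:,0]-.649,W[:,1]+.016)<.12)
K=W[m][:,:2].astype(np.float32); print('disc',m.sum(),cv2.minEnclosingCircle(K),np.median(W[m][:,2]))
```

```text
[ 0.64913438 -0.01578106  0.40503456] -21.403646618107437 [ 3.31914866e-04  4.27167934e-05 -9.99999944e-01]
knob 970 ((0.6531320810317993, -0.012065447866916656), (0.013955175876617432, 0.06353826075792313), 69.78973388671875) 0.08911610832233993
disc 19755 ((0.6528061628341675, -0.012191994115710258), 0.09499093890190125) 0.045904494736497194
```

View pics/w1.png

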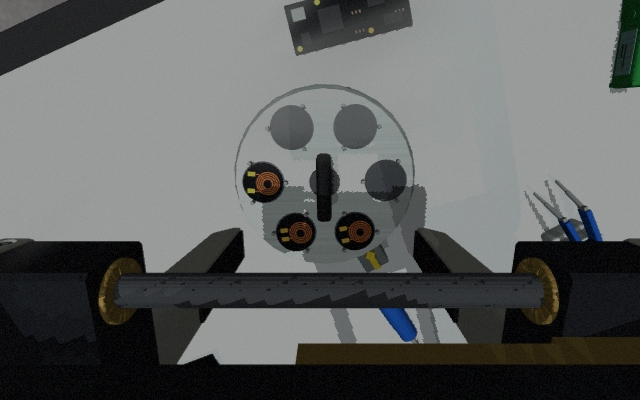

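The wrist view shows the disc, with the knob at (323,187). The next board to come is at (296,232), with its gold lands at its left, at (283,226) and (283,235). Measured knob pose: (0.653, -0.012), yaw -20.2°. I'll descend and grip.

Call:
servo_tool(
  increments=[
    {"slide": [2.4,-4.9,20],"dr": [0,0,-0.02],"jaw": 0},
    {"slide": [2.4,-4.9,60],"dr": [0,0,-0.02],"jaw": 0},
    {"slide": [2.4,-4.9,100],"dr": [0,0,-0.02],"jaw": 0},
    {"slide": [2.4,-4.9,135],"dr": [0,0,-0.02],"jaw": 0},
    {"slide": [2.4,-4.9,152],"dr": [0,0,-0.02],"jaw": 0.3},
    {"slide": [2.4,-4.9,158],"dr": [0,0,-0.02],"jaw": 0.7},
    {"slide": [2.4,-4.9,158],"dr": [0,0,-0.02],"jaw": 1},
    {"slide": [2.4,-4.9,158],"dr": [0,0,-0.02],"jaw": 1},
    {"slide": [2.4,-4.9,158],"dr": [0,0,-0.02],"jaw": 1},
    {"slide": [2.4,-4.9,158],"dr": [0,0,-0.02],"jaw": 1},
    {"slide": [2.4,-4.9,158],"dr": [0,0,-0.02],"jaw": 1},
    {"slide": [2.4,-4.9,158],"dr": [0,0,-0.02],"jaw": 1},
    {"slide": [2.4,-4.9,158],"dr": [0,0,-0.02],"jaw": 1},
    {"slide": [2.4,-4.9,158],"dr": [0,0,-0.02],"jaw": 1},
  ],
  force=50,
)

```text
t: 5.1
tool_pos: [0.6534, -0.0128, 0.2467]
orientation: [3.092, -0.557, -0.0]
force: [0.0, 0.6, 0.8]
opening: 0.0175
gripper_force: 0.0
```

Call:
servo_tool(
  increments=[
    {"slide": [0,0,0],"dr": [0,0,0],"jaw": 1},
    {"slide": [0,0,0],"dr": [0,0,0],"jaw": 1},
    {"slide": [0,0,0],"dr": [0,0,-0.04],"jaw": 1},
    {"slide": [0,0,0],"dr": [0,0,-0.1],"jaw": 1},
    {"slide": [0,0,0],"dr": [0,0,-0.17],"jaw": 1},
    {"slide": [0,0,0],"dr": [0,0,-0.25],"jaw": 1},
    {"slide": [0,0,0],"dr": [0,0,-0.33],"jaw": 1},
    {"slide": [0,0,0],"dr": [0,0,-0.41],"jaw": 1},
    {"slide": [0,0,0],"dr": [0,0,-0.49],"jaw": 1},
    {"slide": [0,0,0],"dr": [0,0,-0.57],"jaw": 1},
    {"slide": [0,0,0],"dr": [0,0,-0.65],"jaw": 1},
    {"slide": [0,0,0],"dr": [0,0,-0.73],"jaw": 1},
    {"slide": [0,0,0],"dr": [0,0,-0.81],"jaw": 1},
    {"slide": [0,0,0],"dr": [0,0,-0.89],"jaw": 1},
    {"slide": [0,0,0],"dr": [0,0,-0.95],"jaw": 1},
    {"slide": [0,0,0],"dr": [0,0,-1.0],"jaw": 1},
    {"slide": [0,0,0],"dr": [0,0,-1.03],"jaw": 1},
    {"slide": [0,0,0],"dr": [0,0,-1.05],"jaw": 1},
    {"slide": [0,0,0],"dr": [0,0,-1.05],"jaw": 1},
    {"slide": [0,0,0],"dr": [0,0,-1.05],"jaw": 1},
  ],
)

```text
t: 7.1
tool_pos: [0.6534, -0.0125, 0.2467]
orientation: [-2.955, -1.067, -0.0]
force: [2.4, 3.2, -2.1]
opening: 0.0134
gripper_force: 50.0
```

Call:
servo_tool(
  increments=[
    {"slide": [0,0,0],"dr": [0,0,0],"jaw": 0.5},
    {"slide": [0,0,0],"dr": [0,0,0],"jaw": 0.3},
    {"slide": [0,0,0],"dr": [0,0,0],"jaw": 0.3},
    {"slide": [0,0,-10],"dr": [0,0,0],"jaw": 0},
    {"slide": [0,0,-40],"dr": [0,0,0],"jaw": 0},
    {"slide": [0,0,-80],"dr": [0,0,0],"jaw": 0},
    {"slide": [0,0,-120],"dr": [0,0,0],"jaw": 0},
    {"slide": [0,0,-145],"dr": [0,0,0],"jaw": 0},
    {"slide": [0,0,-150],"dr": [0,0,0],"jaw": 0},
    {"slide": [0,0,-150],"dr": [0,0,0],"jaw": 0},
  ],
)

```text
t: 8.1
tool_pos: [0.6536, -0.0128, 0.3984]
orientation: [2.953, 1.068, 0.004]
force: [-0.5, 0.3, -0.1]
opening: 0.0891
gripper_force: 0.0
```

Run:
```python
from h import *
import pickle
s=read_state(); o=cam('wrist'); pickle.dump((s,o),open('w2.pkl','wb')); p,im,d=o
X=R.from_rotvec(s['orientation']).as_matrix(); print(s['t'],s['tool_pos'],np.degrees(np.arctan2(X[1,0],X[0,0])))
g=np.indices(d.shape)[::-1].reshape(2,-1).T
P=np.array([(g[:,0]-p['cx'])/p['fx']*d.ravel(),(g[:,1]-p['cy'])/p['fy']*d.ravel(),d.ravel()]).T
W=R.from_rotvec(p['rvec']).inv().apply(P-np.array(p['tvec']))
m=(W[:,2]>.084)&(W[:,2]<.094)&(np.hypot(W[:,0]-.653,W[:,1]+.012)<.05)
K=W[m][:,:2].astype(np.float32); print('knob',m.sum(),cv2.minAreaRect(K))
hsv=cv2.cvtColor(im,cv2.COLOR_RGB2HSV).reshape(-1,3)
m=(W[:,2]>.045)&(W[:,2]<.058)&(hsv[:,1]>120)&(hsv[:,2]>90)&(hsv[:,0]>20)&(hsv[:,0]<35)
mm=m.reshape(d.shape).astype(np.uint8)
n,l,st,c=cv2.connectedComponentsWithStats(mm)
for i in range(1,n):
    if st[i,4]>5: print('gold',c[i].round(1),st[i,4],plane(p,*c[i],.05).round(4))
for n in ('top','scene'): 
    pass
big=cv2.resize(im,(800,500)); c=np.array([proj(p,np.array([.59,-.023,.05]))[0]]).astype(int)[0]; print(c)
save('w2.png',big)
```

```text
8.1 [ 0.65362922 -0.01283618  0.39839108] 39.746684891168435
knob 1012 ((0.6535043716430664, -0.011723235249519348), (0.06303209811449051, 0.013816231861710548), 39.27694320678711)
gold [253.3 176.1] 38 [0.6125 0.0531 0.05  ]
gold [252.6 193.4] 31 [0.5974 0.0429 0.05  ]
gold [345.2 233.3] 30 [ 0.6255 -0.0596  0.05  ]
gold [284.9 234.2] 26 [ 0.5834 -0.0105  0.05  ]
gold [286.8 243. ] 25 [ 0.5768 -0.0182  0.05  ]
gold [346.3 246.3] 12 [ 0.615  -0.0702  0.05  ]
[297 236]
```

View pics/w2.png

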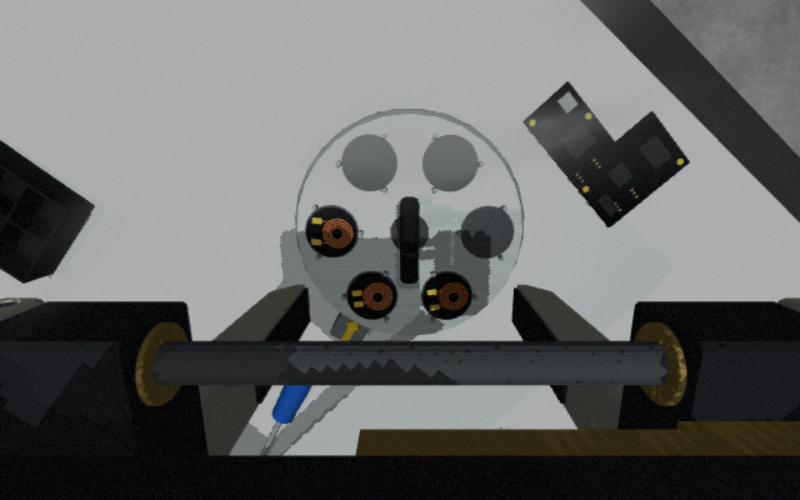

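The disc has turned one stop: the knob is now at 39.3°. At the pointer the board at (371,296) in the picture has its lands at (357,293) and (358,303). They are 10.1 mm apart, so this is coil_a, with its x axis at about -41° in the world. Next is the dock.

Call:
servo_tool(
  increments=[
    {"slide": [-30,3,0],"dr": [0,0,0.05],"jaw": 0},
    {"slide": [-75,8,0],"dr": [0,0,0.13],"jaw": 0},
    {"slide": [-125,13,0],"dr": [0,0,0.22],"jaw": 0},
    {"slide": [-175,18,0],"dr": [0,0,0.3],"jaw": 0},
    {"slide": [-225,23,0],"dr": [0,0,0.38],"jaw": 0},
    {"slide": [-275,28,0],"dr": [0,0,0.46],"jaw": 0},
    {"slide": [-320,32,0],"dr": [0,0,0.53],"jaw": 0},
    {"slide": [-350,35,0],"dr": [0,0,0.56],"jaw": 0},
    {"slide": [-359,36,0],"dr": [0,0,0.57],"jaw": 0},
    {"slide": [-359,36,0],"dr": [0,0,0.57],"jaw": 0},
  ],
)

```text
t: 9.15
tool_pos: [0.3995, -0.2704, 0.3951]
orientation: [-3.134, -0.191, 0.003]
force: [0.9, 1.3, 0.5]
opening: 0.0931
gripper_force: 0.0
```

Run:
```python
from h import *
import pickle
s=read_state(); o=cam('wrist'); pickle.dump((s,o),open('w3.pkl','wb')); p,im,d=o
X=R.from_rotvec(s['orientation']).as_matrix(); print(s['t'],s['tool_pos'],np.degrees(np.arctan2(X[1,0],X[0,0])))
print(proj(p,np.array([.472,-.26,.05])))
g=np.indices(d.shape)[::-1].reshape(2,-1).T
P=np.array([(g[:,0]-p['cx'])/p['fx']*d.ravel(),(g[:,1]-p['cy'])/p['fy']*d.ravel(),d.ravel()]).T
W=R.from_rotvec(p['rvec']).inv().apply(P-np.array(p['tvec']))
near=(np.abs(W[:,0]-.5)<.11)&(np.abs(W[:,1]+.26)<.05)
hsv=cv2.cvtColor(im,cv2.COLOR_RGB2HSV).reshape(-1,3)
wall=near&(hsv[:,1]<60)&(W[:,2]>.047)&(W[:,2]<.054)
blue=near&(hsv[:,1]>120)&(hsv[:,0]>95)&(hsv[:,0]<130)&(W[:,2]>.045)
print(np.histogram(W[near&(W[:,2]>.02),2],bins=np.arange(.02,.09,.004)))
for n,m in (('wall',wall),('blue',blue)):
    print(n,m.sum(),cv2.minAreaRect(W[m][:,:2].astype(np.float32)),np.percentile(W[m][:,2],[5,50,95]))
save('w3.png',cv2.resize(im,(800,500)))
```

```text
9.15 [ 0.39954673 -0.2704452   0.39505836] 6.968358712751705
[[328.03426727 111.10317929]]
(array([ 178,  259,   19,   20,   43,  244,   89,  876,  545, 1794,    0,
          0,    0,    0,    0,    0,    0]), array([0.02 , 0.024, 0.028, 0.032, 0.036, 0.04 , 0.044, 0.048, 0.052,
       0.056, 0.06 , 0.064, 0.068, 0.072, 0.076, 0.08 , 0.084, 0.088]))
wall 984 ((0.46809032559394836, -0.2596326470375061), (0.12030207365751266, 0.035987433046102524), 10.3018217086792) [0.04906756 0.05067291 0.05282611]
blue 3584 ((0.4321550130844116, -0.25495970249176025), (0.0531306192278862, 0.09826584905385971), 22.75714683532715) [0.29781401 0.32884608 0.33305673]
```

View pics/w3.png

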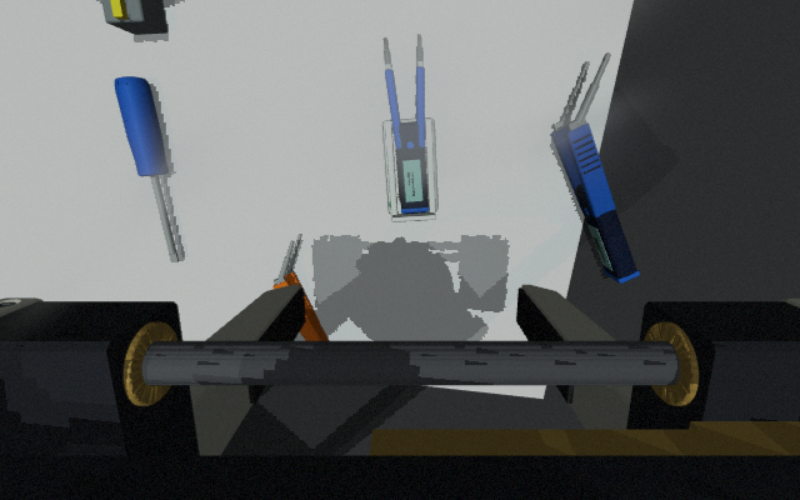

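Run:
```python
from h import *
import pickle
s,(p,im,d)=pickle.load(open('w3.pkl','rb'))
g=np.indices(d.shape)[::-1].reshape(2,-1).T
P=np.array([(g[:,0]-p['cx'])/p['fx']*d.ravel(),(g[:,1]-p['cy'])/p['fy']*d.ravel(),d.ravel()]).T
W=R.from_rotvec(p['rvec']).inv().apply(P-np.array(p['tvec']))
hsv=cv2.cvtColor(im,cv2.COLOR_RGB2HSV).reshape(-1,3)
near=(np.abs(W[:,0]-.5)<.11)&(np.abs(W[:,1]+.26)<.05)&(W[:,2]<.08)
blue=near&(hsv[:,1]>100)&(hsv[:,0]>95)&(hsv[:,0]<130)&(W[:,2]>.045)
B=W[blue]; print(blue.sum(),np.percentile(B[:,2],[5,50,95]))
r=cv2.minAreaRect(B[:,:2].astype(np.float32)); print(r)
wl=near&(hsv[:,1]<40)&(W[:,2]>.0485)&(W[:,2]<.0535)
# frame from tool yaw: fit axis from blade slices
for a in (6,8,10):
    t=np.radians(a); e=np.array([np.cos(t),np.sin(t)]); n=np.array([-e[1],e[0]])
    q=(B[:,:2]-[.472,-.26])@np.c_[e,n]
    print(a,'x',q[:,0].min(),q[:,0].max(),[ (round(x,3),round(q[k,1].min(),4),round(q[k,1].max(),4),round(np.median(B[k,2]),4)) for x in np.arange(-.05,.09,.012) for k in [np.abs(q[:,0]-x)<.004] if k.sum()>3])
for uv in ((386/1.25,38/1.25),(419/1.25,36/1.25)): print('tip',plane(p,*uv,.022))
```

```text
611 [0.0555952  0.05677005 0.05786108]
((0.4686439335346222, -0.26116594672203064), (0.10660874098539352, 0.02603669837117195), 12.885945320129395)
6 x -0.05672588885491885 0.05032644323849374 [(np.float64(-0.05), np.float64(-0.0147), np.float64(0.0061), np.float64(0.0568)), (np.float64(-0.002), np.float64(-0.0096), np.float64(0.0115), np.float64(0.0569)), (np.float64(0.01), np.float64(-0.0093), np.float64(0.0134), np.float64(0.0568)), (np.float64(0.022), np.float64(-0.009), np.float64(0.0154), np.float64(0.0569)), (np.float64(0.034), np.float64(-0.0088), np.float64(0.0163), np.float64(0.0567)), (np.float64(0.046), np.float64(-0.0076), np.float64(0.0182), np.float64(0.0567))]
8 x -0.05679525877864637 0.050132862250099726 [(np.float64(-0.05), np.float64(-0.0129), np.float64(0.008), np.float64(0.0568)), (np.float64(-0.002), np.float64(-0.0095), np.float64(0.0115), np.float64(0.0569)), (np.float64(0.01), np.float64(-0.0096), np.float64(0.013), np.float64(0.0568)), (np.float64(0.022), np.float64(-0.0098), np.float64(0.0145), np.float64(0.0568)), (np.float64(0.034), np.float64(-0.0099), np.float64(0.0151), np.float64(0.0567)), (np.float64(0.046), np.float64(-0.0091), np.float64(0.0166), np.float64(0.0567))]
10 x -0.05686189974478664 0.049878202091429395 [(np.float64(-0.05), np.float64(-0.011), np.float64(0.0098), np.float64(0.0569)), (np.float64(-0.002), np.float64(-0.0095), np.float64(0.0115), np.float64(0.0569)), (np.float64(0.01), np.float64(-0.0102), np.float64(0.0125), np.float64(0.0568)), (np.float64(0.022), np.float64(-0.0107), np.float64(0.0137), np.float64(0.0568)), (np.float64(0.034), np.float64(-0.0113), np.float64(0.0139), np.float64(0.0567)), (np.float64(0.046), np.float64(-0.0108), np.float64(0.015), np.float64(0.0567))]
tip [ 0.54734058 -0.23145879  0.022     ]
tip [ 0.55193748 -0.25736944  0.022     ]
```

The picture shows the small blue tweezers lying in the dock, blades at (391,105) and (421,105), tips at (386,38) and (419,36). The yaw is about 11°, and the middle of the grips is at about (0.505, -0.253, 0.050). I'll descend and close lightly.

Call:
servo_tool(
  increments=[
    {"slide": [25,-1,20],"dr": [0,0,-0.02],"jaw": 0},
    {"slide": [60,-2.5,50],"dr": [0,0,-0.05],"jaw": 0.2},
    {"slide": [90,-4,85],"dr": [0,0,-0.07],"jaw": 0.35},
    {"slide": [107,-4.7,120],"dr": [0,0,-0.07],"jaw": 0.4},
    {"slide": [107,-4.7,150],"dr": [0,0,-0.07],"jaw": 0.4},
    {"slide": [107,-4.7,170],"dr": [0,0,-0.07],"jaw": 0.45},
    {"slide": [107,-4.7,178],"dr": [0,0,-0.07],"jaw": 0.5},
    {"slide": [107,-4.7,178.4],"dr": [0,0,-0.07],"jaw": 0.6},
    {"slide": [107,-4.7,178.4],"dr": [0,0,-0.07],"jaw": 0.65},
    {"slide": [107,-4.7,178.4],"dr": [0,0,-0.07],"jaw": 0.7},
    {"slide": [107,-4.7,178.4],"dr": [0,0,-0.07],"jaw": 0.73},
    {"slide": [107,-4.7,178.4],"dr": [0,0,-0.07],"jaw": 0.73},
    {"slide": [107,-4.7,178.4],"dr": [0,0,-0.07],"jaw": 0.73},
  ],
  force=20,
)

```text
t: 10.5
tool_pos: [0.5065, -0.2524, 0.2194]
orientation: [3.126, 0.303, 0.003]
force: [1.9, 0.4, 1.3]
opening: 0.0254
gripper_force: 6.0
```

Call:
servo_tool(
  increments=[
    {"slide": [0,0,0],"dr": [0,0,0],"jaw": 0.75},
    {"slide": [0,0,0],"dr": [0,0,0],"jaw": 0.775},
    {"slide": [0,0,0],"dr": [0,0,0],"jaw": 0.79},
    {"slide": [0,0,0],"dr": [0,0,0],"jaw": 0.79},
    {"slide": [0,0,-3],"dr": [0,0,0],"jaw": 0.79},
    {"slide": [0,0,-10],"dr": [0,0,0],"jaw": 0.79},
    {"slide": [0,0,-20],"dr": [0,0,0],"jaw": 0.79},
    {"slide": [0,0,-35],"dr": [0,0,0],"jaw": 0.79},
    {"slide": [0,0,-50],"dr": [0,0,0],"jaw": 0.79},
    {"slide": [0,0,-65],"dr": [0,0,0],"jaw": 0.79},
    {"slide": [0,0,-75],"dr": [0,0,0],"jaw": 0.79},
    {"slide": [0,0,-80],"dr": [0,0,0],"jaw": 0.79},
    {"slide": [0,0,-80],"dr": [0,0,0],"jaw": 0.79},
  ],
  force=25,
)

```text
t: 11.8
tool_pos: [0.5063, -0.2523, 0.2994]
orientation: [3.126, 0.304, 0.002]
force: [0.3, -0.1, -0.4]
opening: 0.0195
gripper_force: 10.2
```

Call:
servo_tool(
  increments=[
    {"slide": [3,-9,0],"dr": [0,0,0.03],"jaw": 0.79},
    {"slide": [10,-27,0],"dr": [0,0,0.1],"jaw": 0.79},
    {"slide": [18,-50,0],"dr": [0,0,0.18],"jaw": 0.79},
    {"slide": [27,-75,0],"dr": [0,0,0.27],"jaw": 0.79},
    {"slide": [36,-100,0],"dr": [0,0,0.36],"jaw": 0.79},
    {"slide": [45,-125,0],"dr": [0,0,0.45],"jaw": 0.79},
    {"slide": [54,-150,0],"dr": [0,0,0.54],"jaw": 0.79},
    {"slide": [63,-175,0],"dr": [0,0,0.63],"jaw": 0.79},
    {"slide": [72,-200,0],"dr": [0,0,0.72],"jaw": 0.79},
    {"slide": [80,-225,0],"dr": [0,0,0.8],"jaw": 0.79},
    {"slide": [86,-242,0],"dr": [0,0,0.87],"jaw": 0.79},
    {"slide": [89,-252,5],"dr": [0,0,0.9],"jaw": 0.79},
    {"slide": [90.3,-254.8,15],"dr": [0,0,0.91],"jaw": 0.79},
    {"slide": [90.3,-254.8,25],"dr": [0,0,0.91],"jaw": 0.79},
    {"slide": [90.3,-254.8,30],"dr": [0,0,0.91],"jaw": 0.79},
    {"slide": [90.3,-254.8,30],"dr": [0,0,0.91],"jaw": 0.79},
    {"slide": [90.3,-254.8,30],"dr": [0,0,0.91],"jaw": 0.79},
  ],
)

```text
t: 13.5
tool_pos: [0.5455, 0.0147, 0.2681]
orientation: [2.942, -1.102, -0.001]
force: [0.1, -0.2, -0.1]
opening: 0.0202
gripper_force: 10.2
```

```bash
cat > look.py <<'E'
from h import *
import pickle,sys
n=sys.argv[1]
s=read_state(); o=cam('wrist'); pickle.dump((s,o),open(n+'.pkl','wb')); p,im,d=o
X=R.from_rotvec(s['orientation']).as_matrix(); print(s['t'],s['tool_pos'].round(4),X.round(4).tolist(),s['opening'],s['gripper_force'],s['force'])
c=proj(p,np.array([.58,-.0144,.055]))[0].astype(int); u0=np.clip(c[0]-80,0,480); v0=np.clip(c[1]-60,0,280); print('crop',u0,v0)
save(n+'.png',cv2.resize(im[v0:v0+120,u0:u0+160],(800,600),interpolation=cv2.INTER_CUBIC))
E
python3 look.py w4
```

```text
13.5 [0.5455 0.0147 0.2681] [[0.754, -0.6569, -0.0006], [-0.6569, -0.754, -0.0], [-0.0004, 0.0004, -1.0]] 0.020163930265251602 10.166853815317154 [ 0.09674642 -0.15210306 -0.1330863 ]
crop 247 94
```

View pics/w4.png

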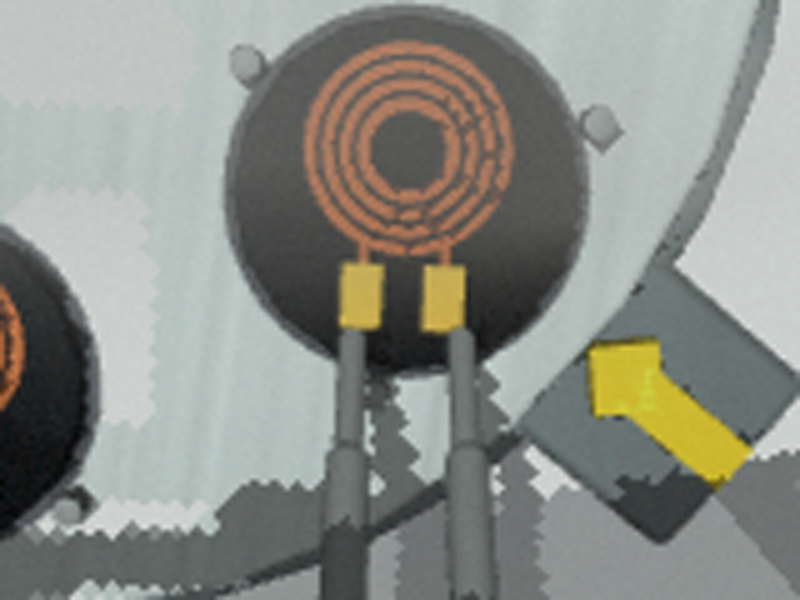

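```bash
cat > meas.py <<'E'
from h import *
import pickle,sys
n,u0,v0,zt=sys.argv[1],int(sys.argv[2]),int(sys.argv[3]),float(sys.argv[4]); px=np.array(eval(sys.argv[5]),float)/5-.4+[u0,v0]
s,(p,im,d)=pickle.load(open(n+'.pkl','rb')); M=R.from_rotvec(s['orientation']).as_matrix()
L=[plane(p,*px[i],.05) for i in (0,1)]; T=[plane(p,*px[i],zt) for i in (2,3)]
print('depths',[w(p,*q,d[int(round(q[1])),int(round(q[0]))])[2].round(4) for q in px])
for nm,a,b in(('land',*L),('tip',*T)): print(nm,a.round(4),b.round(4),'gap',np.linalg.norm(a-b)*1e3,'dir in tool deg',np.degrees(np.arctan2(*(M.T@(b-a))[:2])))
print('needed slide mm',(M.T@((L[0]+L[1]-T[0]-T[1])/2)*1e3).round(2))
E
python3 meas.py w4 247 94 .07 '[(361,297),(443,299),(351,337),(459,337)]'
```

```text
depths [np.float64(0.0505), np.float64(0.0504), np.float64(0.07), np.float64(0.07)]
land [ 0.5836 -0.0107  0.05  ] [ 0.5768 -0.0181  0.05  ] gap 9.988173464105436 dir in tool deg -1.4282718310811833
tip [ 0.5821 -0.0087  0.07  ] [ 0.5743 -0.0177  0.07  ] gap 11.889954458391141 dir in tool deg -0.03938455262067394
needed slide mm [ 2.31 -0.4  20.  ]
```

The tips, at (351,337) and (459,337), are about 2.3 mm short of the lands' middles at (361,297) and (443,299). I'll narrow the gap, turn 1.4° and descend to just above the lands.

Call:
servo_tool(
  increments=[
    {"slide": [0.8,-0.5,2],"dr": [0,0,0.01],"jaw": 0.795},
    {"slide": [1.6,-1,5],"dr": [0,0,0.02],"jaw": 0.8},
    {"slide": [2.3,-1.5,8],"dr": [0,0,0.025],"jaw": 0.8},
    {"slide": [2.3,-1.5,11],"dr": [0,0,0.025],"jaw": 0.8},
    {"slide": [2.3,-1.5,13],"dr": [0,0,0.025],"jaw": 0.8},
    {"slide": [2.3,-1.5,13],"dr": [0,0,0.025],"jaw": 0.8},
    {"slide": [2.3,-1.5,13],"dr": [0,0,0.025],"jaw": 0.8},
    {"slide": [2.3,-1.5,13],"dr": [0,0,0.025],"jaw": 0.8},
  ],
)

```text
t: 14.35
tool_pos: [0.5483, 0.0149, 0.2555]
orientation: [-2.928, 1.138, -0.0]
force: [0.4, -0.0, -0.4]
opening: 0.0191
gripper_force: 10.7
```

```bash
python3 look.py w5
```

```text
14.35 [0.5483 0.0149 0.2555] [[0.7377, -0.6751, 0.0002], [-0.6751, -0.7377, -0.0], [0.0002, -0.0001, -1.0]] 0.01909724264490529 10.728526711463928 [ 0.36197827 -0.02384531 -0.40879947]
crop 249 100
```

View pics/w5.png

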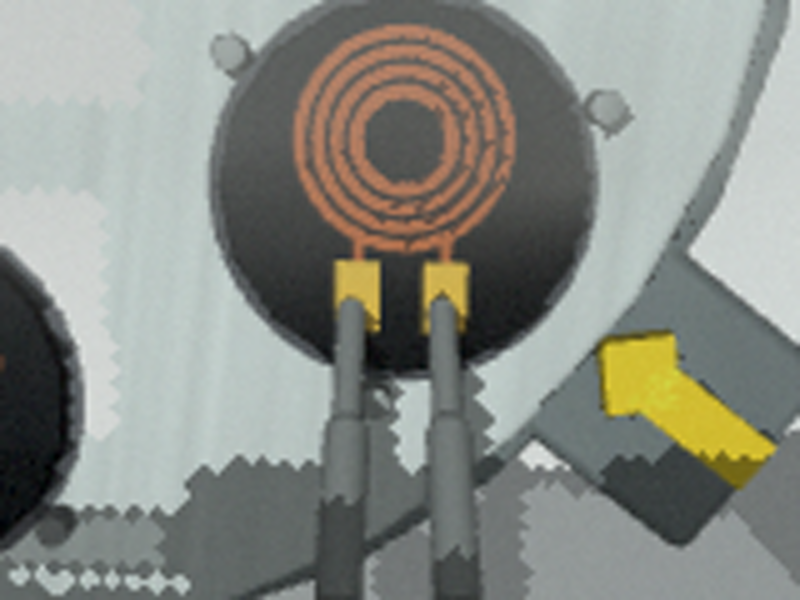

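```bash
python3 meas.py w5 249 100 .0565 '[(357,297),(447,297),(350,306),(442,305)]'
python3 - <<'E'
from h import *
import pickle
s,(p,im,d)=pickle.load(open('w5.pkl','rb'))
g=np.indices(d.shape)[::-1].reshape(2,-1).T
for u in (350,442):
  print([ (v,w(p,249+u/5-.4,100+v/5-.4,d[int(round(100+v/5-.4)),int(round(249+u/5-.4))])[2].round(4)) for v in (290,300,305,310,320,330,340,360)])
E
```

```text
depths [np.float64(0.0495), np.float64(0.0558), np.float64(0.0577), np.float64(0.0584)]
land [ 0.5836 -0.0107  0.05  ] [ 0.5767 -0.0183  0.05  ] gap 10.305620133077094 dir in tool deg -0.03444265248220344
tip [ 0.5839 -0.0101  0.0565] [ 0.5771 -0.0177  0.0565] gap 10.178311142392323 dir in tool deg 0.5883294647937642
needed slide mm [0.19 0.68 6.5 ]
[(290, np.float64(0.0502)), (300, np.float64(0.0571)), (305, np.float64(0.0577)), (310, np.float64(0.0593)), (320, np.float64(0.0593)), (330, np.float64(0.0587)), (340, np.float64(0.0603)), (360, np.float64(0.0625))]
[(290, np.float64(0.0503)), (300, np.float64(0.0566)), (305, np.float64(0.0584)), (310, np.float64(0.0578)), (320, np.float64(0.0587)), (330, np.float64(0.06)), (340, np.float64(0.0612)), (360, np.float64(0.0616))]
```

The tips stand over the lands about 4.7 mm up, with the gap at about 10 mm. I'll correct 0.5 mm sideways and lower them slowly.

Call:
servo_tool(
  increments=[
    {"slide": [0.2,0.4,0.7],"dr": [0,0,0],"jaw": 0.8},
    {"slide": [0.3,0.6,1.5],"dr": [0,0,0],"jaw": 0.8},
    {"slide": [0.3,0.6,2.3],"dr": [0,0,0],"jaw": 0.8},
    {"slide": [0.3,0.6,3.0],"dr": [0,0,0],"jaw": 0.8},
    {"slide": [0.3,0.6,3.5],"dr": [0,0,0],"jaw": 0.8},
    {"slide": [0.3,0.6,3.8],"dr": [0,0,0],"jaw": 0.8},
    {"slide": [0.3,0.6,3.8],"dr": [0,0,0],"jaw": 0.8},
    {"slide": [0.3,0.6,3.8],"dr": [0,0,0],"jaw": 0.8},
    {"slide": [0.3,0.6,3.8],"dr": [0,0,0],"jaw": 0.8},
  ],
)

```text
t: 15.3
tool_pos: [0.5481, 0.0143, 0.2516]
orientation: [-2.928, 1.138, -0.0]
force: [0.8, -0.1, -0.1]
opening: 0.0192
gripper_force: 10.7
```

```bash
python3 look.py w6
```

```text
15.3 [0.5481 0.0143 0.2516] [[0.7377, -0.6752, 0.0001], [-0.6752, -0.7377, 0.0], [0.0001, -0.0001, -1.0]] 0.019188504236389174 10.72858840227127 [ 0.83521621 -0.06188135 -0.0758893 ]
crop 247 101
```

View pics/w6.png

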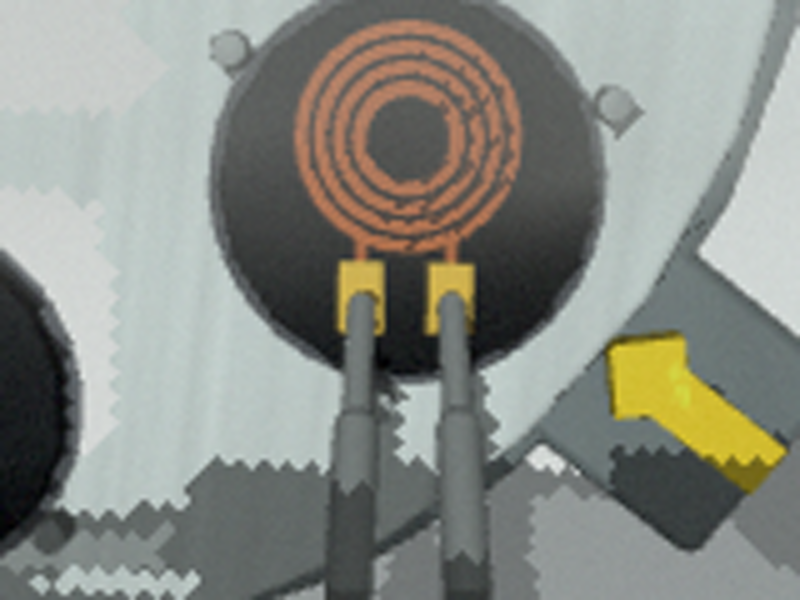

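The tips, at (364,303) and (453,302), stand just above the lands, whose middles are at (361,298) and (451,298). I'll make a small correction and then touch down.

Call:
servo_tool(
  increments=[
    {"slide": [0.2,-0.1,0.2],"dr": [0,0,0],"jaw": 0.8},
    {"slide": [0.3,-0.2,0.4],"dr": [0,0,0],"jaw": 0.8},
    {"slide": [0.3,-0.2,0.6],"dr": [0,0,0],"jaw": 0.8},
    {"slide": [0.3,-0.2,0.7],"dr": [0,0,0],"jaw": 0.8},
    {"slide": [0.3,-0.2,0.7],"dr": [0,0,0],"jaw": 0.8},
    {"slide": [0.3,-0.2,0.7],"dr": [0,0,0],"jaw": 0.8},
  ],
)

```text
t: 15.95
tool_pos: [0.5484, 0.0142, 0.2508]
orientation: [2.928, -1.138, -0.0]
force: [0.1, -0.4, 0.1]
opening: 0.0191
gripper_force: 10.7
```

```bash
cat > tip.py <<'E'
from h import *
s=read_state(); p,im,d=cam('wrist'); s2=read_state(); M=R.from_rotvec(s['orientation']).as_matrix()
print(s['tool_pos'],s['force'],s2['force'],s['wrist_torque'],s['opening'],s['gripper_force'])
g=np.indices(d.shape)[::-1].reshape(2,-1).T
P=np.array([(g[:,0]-p['cx'])/p['fx']*d.ravel(),(g[:,1]-p['cy'])/p['fy']*d.ravel(),d.ravel()]).T
W=R.from_rotvec(p['rvec']).inv().apply(P-np.array(p['tvec']))
Q=(W-s['tool_pos'])@M*1e3
im2=cv2.cvtColor(im,cv2.COLOR_RGB2HSV).reshape(-1,3)
for sg in(-1,1):
  m=(np.abs(Q[:,1]-sg*5)<1)&(np.abs(Q[:,0]-45)<14)&(W[:,2]>.0485)&(im2[:,1]<60)&(im2[:,2]>60)
  o=np.argsort(Q[m,0])[::-1]; print(sg,[(round(a,1),round(z*1e3,1)) for a,z in zip(Q[m,0][o],W[m,2][o])][:14])
E
python3 tip.py
```

```text
[0.5484454  0.01423247 0.25082315] [ 0.11679952 -0.40425751  0.057181  ] [-0.34404136  0.37230239 -0.34279884] [-0.02579974  0.11764964  0.02719795] 0.019058991454306326 10.729798525571823
-1 [(np.float64(58.7), np.float64(52.1)), (np.float64(57.7), np.float64(52.2)), (np.float64(56.6), np.float64(52.2)), (np.float64(56.0), np.float64(50.7)), (np.float64(55.5), np.float64(51.0)), (np.float64(53.9), np.float64(50.8)), (np.float64(53.3), np.float64(50.1)), (np.float64(52.8), np.float64(50.9)), (np.float64(51.0), np.float64(49.3)), (np.float64(50.5), np.float64(50.0)), (np.float64(48.5), np.float64(51.3)), (np.float64(43.7), np.float64(53.3)), (np.float64(43.7), np.float64(52.9)), (np.float64(43.5), np.float64(51.2))]
1 [(np.float64(58.7), np.float64(51.2)), (np.float64(57.6), np.float64(50.1)), (np.float64(57.1), np.float64(51.0)), (np.float64(56.6), np.float64(52.0)), (np.float64(56.6), np.float64(51.1)), (np.float64(56.1), np.float64(52.0)), (np.float64(55.5), np.float64(52.1)), (np.float64(53.8), np.float64(50.2)), (np.float64(53.4), np.float64(51.8)), (np.float64(53.3), np.float64(50.9)), (np.float64(52.8), np.float64(50.7)), (np.float64(51.1), np.float64(50.2)), (np.float64(51.1), np.float64(50.2)), (np.float64(50.7), np.float64(52.0))]
```

Call:
servo_tool(
  increments=[
    {"slide": [0,0,0.2],"dr": [0,0,0],"jaw": 0.8},
    {"slide": [0,0,0.4],"dr": [0,0,0],"jaw": 0.8},
    {"slide": [0,0,0.6],"dr": [0,0,0],"jaw": 0.8},
    {"slide": [0,0,0.6],"dr": [0,0,0],"jaw": 0.8},
    {"slide": [0,0,0.6],"dr": [0,0,0],"jaw": 0.8},
  ],
)

```text
t: 16.5
tool_pos: [0.5485, 0.0143, 0.2503]
orientation: [-2.928, 1.138, -0.0]
force: [0.3, 1.0, 0.7]
opening: 0.0189
gripper_force: 10.7
```

Call:
servo_tool(
  increments=[
    {"slide": [0,0,0.15],"dr": [0,0,0],"jaw": 0.8},
    {"slide": [0,0,0.3],"dr": [0,0,0],"jaw": 0.8},
    {"slide": [0,0,0.3],"dr": [0,0,0],"jaw": 0.8},
    {"slide": [0,0,0.3],"dr": [0,0,0],"jaw": 0.8},
  ],
)

```text
t: 16.9
tool_pos: [0.5485, 0.0142, 0.25]
orientation: [-2.928, 1.138, -0.0]
force: [-0.1, 0.8, 1.4]
opening: 0.0195
gripper_force: 10.7
```

```bash
python3 tip.py | head -1; python3 look.py w7 >/dev/null; python3 tip.py|head -1
```

```text
[0.54847696 0.01424434 0.24999641] [-0.14701223  0.77287985  1.40047674] [-0.70934978  1.1332621   0.60092365] [ 0.10836765  0.24155194 -0.04278454] 0.019498422480919028 10.727493166923523
[0.54848027 0.01423221 0.24998368] [-0.556712    1.34732855  1.62381702] [-0.59638001 -0.10534934  1.6577739 ] [0.0978009  0.20173622 0.02482136] 0.019325174577916465 10.727254897356033
```

View pics/w7.png

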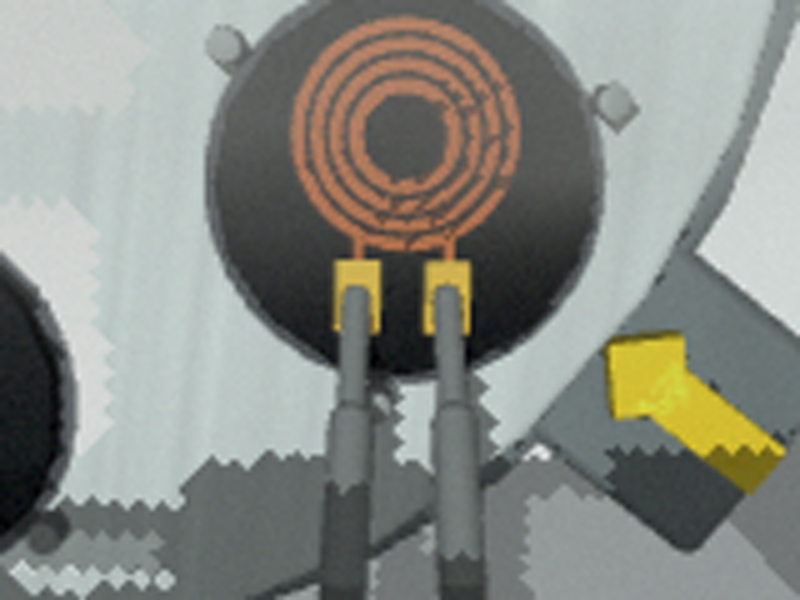

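The tips at (357,299) and (447,299) are on the lands' middles at (357,297) and (447,297). I'll add a touch more contact and let it settle.

Call:
servo_tool(
  increments=[
    {"slide": [0,0,0.15],"dr": [0,0,0],"jaw": 0.8},
    {"slide": [0,0,0.15],"dr": [0,0,0],"jaw": 0.8},
    {"slide": [0,0,0.15],"dr": [0,0,0],"jaw": 0.8},
    {"slide": [0,0,0.15],"dr": [0,0,0],"jaw": 0.8},
    {"slide": [0,0,0.15],"dr": [0,0,0],"jaw": 0.8},
    {"slide": [0,0,0.15],"dr": [0,0,0],"jaw": 0.8},
  ],
)

```text
t: 17.65
tool_pos: [0.5485, 0.0142, 0.2498]
orientation: [2.928, -1.138, 0.0]
force: [-0.7, 0.2, 0.9]
opening: 0.0196
gripper_force: 10.7
```

Run:
```python
from h import *
F=[];O=[]
for i in range(8):
    o=cam('wrist'); s=read_state(); F.append(s['force']);O.append(s['opening'])
print(np.mean(F,0),np.mean(O),np.std(O),s['gripper_force'],s['t'],s['tool_pos'])
p,im,d=o; c=proj(p,np.array([.58,-.0144,.055]))[0].astype(int);u0,v0=c-[80,60]
save('w8.png',cv2.resize(im[v0:v0+120,u0:u0+160],(800,600),interpolation=cv2.INTER_CUBIC))
```

```text
[-0.57107963  0.48780582  1.27235805] 0.01901813081375396 0.00025403598378279265 10.657383799552917 18.05 [0.54846706 0.01420814 0.24980154]
```

View pics/w8.png

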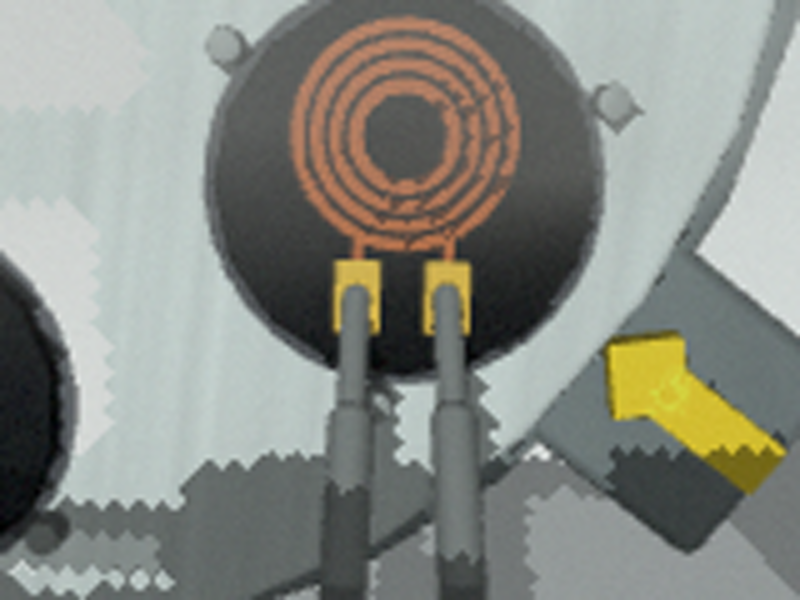

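The tips rest on the lands' middles, at (357,299) and (447,299), with about 1.3 N upward and a steady opening. I'm handing in.

```bash
python3 -c "from plant import close_job; print(close_job())"
```

```text
the job is handed in; nothing more can be done
None
```

I turned the table one stop anticlockwise, which brought coil_a to the pointer, and handed the job in at about 18 s with the tweezers squeezed to about a 10 mm gap and both tips resting on the middles of its lands at about 1.3 N; no verdict came back.

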